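# Hang the loaded pan on the workshop balance

## Robot

A 6-joint arm with a two-finger parallel gripper is mounted at the origin on the work surface. World frame = base frame: x ahead of the robot, y to its left, z up, the work surface at z = 0. Lengths are in m, angles in rad, forces in N, time in s.
With the tool pointing down it reaches from about 0.375 to 0.975 m from the base axis. Payload 3.8 kg.
Tool frame: the origin (TCP) lies on the mounting face of the last link; the fingertips stand 166 mm ahead of it and the grasp point (between the pads) lies 147 mm ahead of it; z points along the fingers, x is the direction in which the jaws open and shut, and the axes are right-handed (so a half turn about z gives the same grasp; the last joint's range is limited). The gripper opens to 88 mm and grips with 3 to 60 N. Pads are 18 mm wide; open, the fingers measure 123 mm over their backs; the gripper's body (75 mm by 187 mm) begins 45 mm behind the grasp point.
Start: joints at [-1.257, 0.264, 1.604, -0, 1.274, -0.037], TCP at [0.232, -0.634, 0.405] pointing down, gripper open.
Joint ranges: [-2.63, 2.63], [-0.94, 2.18], [0.31, 2.57], [-1.31, 4.45], [0, 2.66], [-2.55, 2.55]. Speed limits (rad/s): [2.57, 2.57, 3.14, 3.14, 3.14, 3.14].

## Interface

Orientations are given as a unit quaternion [x, y, z, w].
In Python, from plant import * gives the robot as it stands. The module is installed in compiled form; this text tells all that it offers.
- The arm moves only by the tool carry_out, never from a script. Its argument "commands" is a list that holds one entry, the list of rows, each a list of 6 numbers: the shift along the tool's x, y, z normalised to -1 to 1, where 1 is 0.04 m, then the turn, a rotation vector about the tool's x, y, z normalised to -1 to 1, where 1 is 180 degrees. A call has 1 to 8 rows; each row shifts and turns the commanded pose from where the row before left it, along the tool's axes as they then stand; what a row does not reach is not made up. A row lasts 1/12 s, in which the tool goes at most 41.7 mm and 7.16 degrees, less where a joint would pass 70% of its speed; a pose out of reach is approached as far as the arm can. A call with a number of a shift or a turn outside -1 to 1 is refused whole. A call with a gripper value outside its range is refused whole. "jaw" is the opening, from 0 (shut) to 1 (fully open), set as the call begins (left out, the last holds). The fingers move at their own pace and stop on an object; "force" is the grip in N (left out, the last holds). Time passes only in rows, so rows that do not move let the fingers close. It gives the time, the measured TCP pose, the force and the opening at its end, in the units of the state.
- observe(): the state, without advancing time (a new reading comes with each control period).
- snapshot(name): name is "scene" or "top"; returns the picture (420x560x3 uint8, red, green, blue); there is no depth.
- camera_info(name): a dict with "mtx" (3x3 intrinsics, pixels), "R" (3x3) and "t" (3): a world point X has camera coordinates R X + t. Camera axes: x right, y down, z forward; pixel columns grow to the right and rows downward; lengths in m; the calibration is good to about 2 mm. A picture is of the moment at which its call begins. camera_info takes no time and is no camera call.
- finish_job(): hands the job in, once; it reports no verdict.
The state is a dict: "time": time; "joint_positions": joint angles; "qd": joint speeds; "joint_torque": joint torques, N m; "ee_pos": TCP position; "tool_rot": TCP orientation; "contact_force": force on the tool from outside, world axes, zero at the start; "ft_torque": the same for the moment, N m; "width": finger opening in m.
Only numpy, scipy, OpenCV 4.12 (cv2) and the standard library are available. Lean on these libraries where they do the work, as an engineer would, in place of code of your own. Each camera call takes 0.05 s, during which the arm holds its last target. There are 200 camera calls.

## Task

Pick up the weighing pan with the fired clay piece lying in it and hang it by the peak of its stirrup in the empty hook of the balance. The load lies off-centre: lower it slowly and let the beam take the weight bit by bit while you still hold the pan, and let go slowly once the hook carries all of it, so that the beam does not drop or spring and the pan does not swing. Leave it hanging quietly with the piece still in it, and leave the other things on the bench where they are.

Things in the scene. Friction and masses are not known exactly. Their poses are not given: they have to be found in the camera images.
- pan: Loose round stainless weighing pan, 148 mm across at the rim, 16 mm high, with an arched wire stirrup (5 mm wire) over it and a black flat finger grip on top; standing on the bench. 0.20 kg empty. Origin at the centre of the dish's underside, z up. The stirrup lies in the pan's x-z plane: its legs stand on the rim at x = +-72 mm and lean in to a peak at x = 0, 166 mm up. The last 20 mm each side of the peak slope at 42 degrees. A half turn about z looks the same.
- pan_peak (a point): Centre of the wire at the peak of the stirrup, 166 mm above the pan's origin. This is the place that sits in the hook; a 26 mm stem, 6 mm thick, rises from it to the grip.
- pan_grip (a point): Centre of the pan's flat finger grip: a block 24 mm along the pan's x, 10 mm thick along its y, 40 mm high, from 190 to 230 mm above the pan's origin. Take it from above across the 10 mm.
- piece: Small fired terracotta dragon head, about 60 x 43 x 63 mm, 0.14 to 0.35 kg, lying loose in the pan 16 to 26 mm off its centre, towards the pan's +y. Origin at the centre of its underside.
- stand: The equal-arm balance: fixed grey base 130 x 200 x 18 mm, a column and a beam on a pivot 220 mm above the bench. Origin under the base's centre, z up. The beam runs along the stand's y axis, 332 mm long, 8 mm wide, its top within 2 mm of the pivot's height when level. A hook stands on the beam 150 mm out at each end; from the +y one hangs the other pan with steel weights.
- hook (a point): Bottom (centre of the 6 mm wire) of the empty hook at the -y end of the beam: an upward-open V of wire in the stand's y-z plane, its two tips 14 mm to either side along the beam and 14 mm higher. The stirrup's wire lies across it, along the stand's x, its peak seated 5.5 mm above this point. 232 mm above the bench when the beam is level; it moves with the beam.
- beam (a joint): Angle of the beam, rad: 0 level, + with the empty hook's end down; stops at +-0.20. Rests at -0.20 until the pan is hung. Lightly damped, pulled to level by 1.8 N m/rad (80 N/m at the hook): as it takes the pan's weight the hook sinks by 1 to 6 cm and moves out along the beam by up to 7 mm. How far depends on the unknown weights on both sides: it must be felt.
- head: Bystander: a larger terracotta dragon head, about 80 x 58 x 85 mm. Origin at the centre of its underside.
- jar: Bystander: white ceramic jar with brushes, 68 mm across, 190 mm high. Origin at the centre of its underside.
- spatula: Bystander: wooden modelling spatula, 170 mm long, lying flat.
There are look-alikes about, which are no part of the job. Leave any yellow look-alike of the pan alone.

How it is judged:
On the way, in this order (a step that is already met when the one before it is completed fails the run):
1. the pan is lifted off the bench (height (world z) of pan above 0.03 m), for 0.2 s.
2. the hook bears part of the weight while the pan is still held (contact force between pan and stand above 2 N and contact force between the fingers and pan above 1 N), for 0.3 s.
At the end, for the whole second after the job is handed in: The pan hangs from the empty hook (peak of the stirrup within 12 mm of the hook's bottom point), clear of the bench, tilted less than 0.35 rad, the piece lying in it (origin within 50 mm of the pan's), and hangs quietly (under 0.04 m/s and 0.4 rad/s) (distance between pan_peak and hook below 0.012 m and contact force between pan and stand above 2 N and height (world z) of pan above 0.02 m and angle between pan's own z axis and vertical below 0.35 rad and distance between piece and pan below 0.05 m and linear speed of pan below 0.04 m/s and angular speed of pan below 0.4 rad/s); the robot touches nothing.
It fails at once if the beam is dropped or springs (faster than 0.3 rad/s, 45 mm/s at the hook) (velocity of joint beam above 0.3 rad/s or velocity of joint beam below -0.3 rad/s).
It fails at once if the pan is pressed or knocked on the balance with more than 15 N (contact force between pan and stand above 15 N).
It fails at once if the pan swings on the hook (faster than 0.45 rad/s) (contact force between pan and stand above 0.5 N and angular speed of pan above 0.45 rad/s).
It fails at once if the piece falls out of the pan (distance between piece and pan above 0.08 m).
It fails at once if a bystander is moved by more than 30 mm (distance of any of head, jar, spatula from where it was at the start of the episode above 0.03 m).
It also fails if it takes over 72 s, if anything falls off the work surface, if the arm or the gripper's body presses on something with over 40 N, if the wrist force passes 120 N, or if a joint passes its speed limit or range.

## Working session

There is one attempt and no reset: what is moved stays moved. The work goes in short steps, Python scripts to look and compute and a tool call to move; the robot and the scene stay as the last step left them, time stands still between calls to the robot, and variables do not carry over. Pictures are saved under pics/ and viewed, about 8 in all and at most 12, crops included, and the job is handed in when it is done.

Besides the shell and the picture viewer there is one more tool, called after ">>>" as name(argument=value, ...), one argument or row to a line, values as JSON. carry_out: Moves the arm, as the interface text tells. Scaled input: -1 to 1 covers 0.04 m each way for a shift and 180 degrees each way for a turn. Its arguments: {"type":"object","properties":{"commands":{"type":"array","items":{"type":"array","items":{"type":"array","items":{"type":"number","minimum":-1,"maximum":1}}}},"jaw":{"type":"number"},"force":{"type":"number"}},"required":["commands"]}

```bash
mkdir -p pics; ls; python3 - <<'E'
from plant import *
import cv2,numpy as np
a=snapshot("scene");b=snapshot("top")
cv2.imwrite("pics/s0.png",a[...,::-1]);cv2.imwrite("pics/t0.png",b[...,::-1])
for n in("scene","top"):
    c=camera_info(n);print(n,c["mtx"],c["R"],c["t"])
o=observe()
print({k:np.round(v,4) for k,v in o.items()})
E
```

```text
pics
scene [[426.39383318   0.         279.71612991]
 [  0.         426.39383318 209.80869713]
 [  0.           0.           1.        ]] [[-0.08923028  0.99593272 -0.01248869]
 [ 0.79134382  0.06327496 -0.60808818]
 [-0.60482469 -0.06414273 -0.79377125]] [ 0.23912854 -0.34759678  1.88731954]
top [[507.34372135   0.         277.79464277]
 [  0.         507.34372135 207.34299065]
 [  0.           0.           1.        ]] [[-0.01988613 -0.99980175  0.0010055 ]
 [-0.99671541  0.01974576 -0.07853971]
 [ 0.07850429 -0.00256404 -0.99691048]] [-0.17367351  0.60150247  1.54914827]
{'time': np.float64(0.1), 'joint_positions': array([-1.2569,  0.2647,  1.6052,  0.    ,  1.2737, -0.0369]), 'qd': array([ 0.0009, -0.0021, -0.004 ,  0.0014, -0.0025, -0.0007]), 'joint_torque': array([ 4.00000e-04, -5.03619e+01, -3.58071e+01,  7.32000e-02,
        2.33000e-02, -1.00000e-04]), 'ee_pos': array([ 0.2319, -0.6336,  0.4035]), 'tool_rot': array([ 8.197e-01, -5.729e-01, -8.000e-04, -6.000e-04]), 'contact_force': array([-0.4854, -0.3327,  0.0288]), 'ft_torque': array([ 0.0409,  0.007 , -0.0521]), 'width': np.float64(0.0883)}
```

View pics/s0.png

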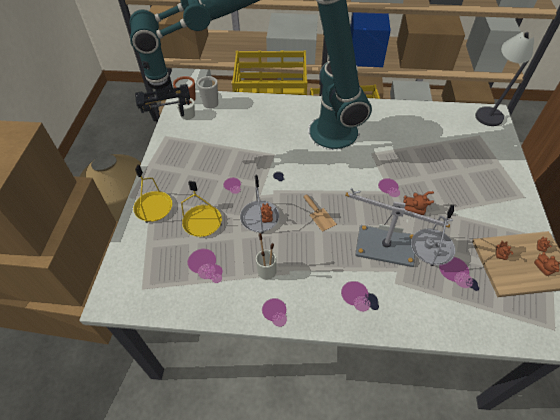

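View pics/t0.png

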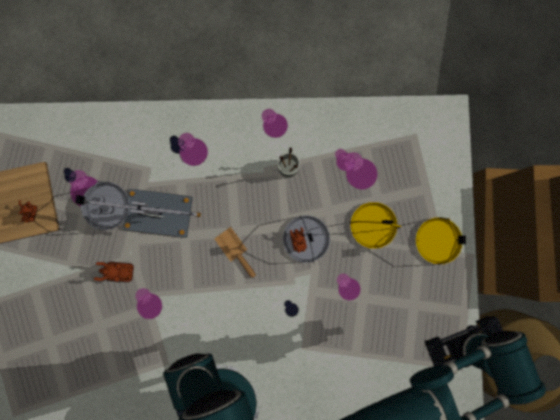

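The scene picture has three pans with stirrups: yellow at (153,207), yellow at (202,221) and steel at (263,217) with a terracotta piece in it. The steel one matches the description; in the top view it is at (306,240). The empty hook is near (348,194) in scene and (195,212) in top. I'll enlarge these to confirm.

```bash
python3 - <<'E'
import cv2,numpy as np
s=cv2.imread("pics/s0.png");t=cv2.imread("pics/t0.png")
def c(im,x,y,w=80,h=60):return cv2.resize(im[y:y+h,x:x+w],(400,300),interpolation=cv2.INTER_CUBIC)
m=np.vstack([np.hstack([c(s,225,175),c(t,265,205)]),np.hstack([c(s,335,170),c(t,135,185)])])
cv2.imwrite("pics/m0.png",m)
E
```

```text
(no output)
```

View pics/m0.png

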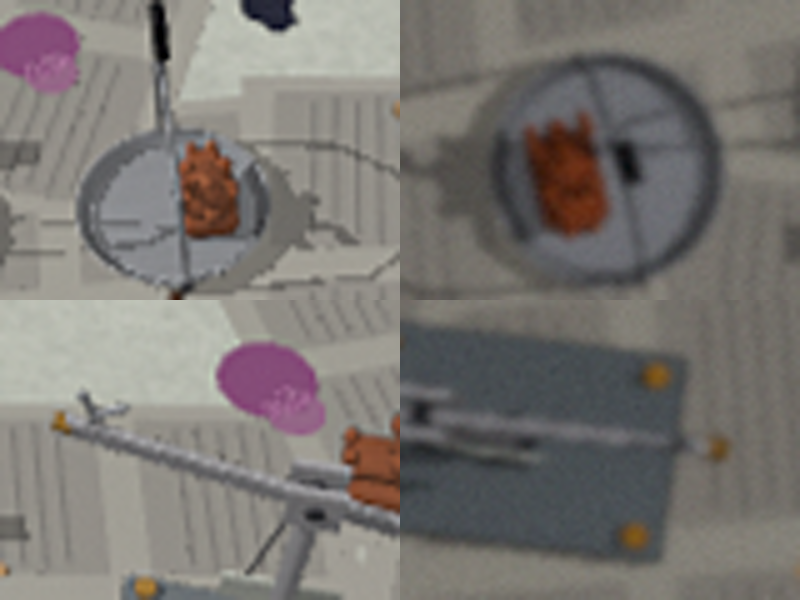

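```bash
cat > h.py <<'E'
import numpy as np,cv2
from plant import *
C={n:camera_info(n) for n in("scene","top")}
def ray(n,p):
    c=C[n];d=c["R"].T@np.linalg.solve(c["mtx"],[p[0],p[1],1.]);return -c["R"].T@c["t"],d
def onz(n,p,z):
    o,d=ray(n,p);return o+d*(z-o[2])/d[2]
def tri(ps,pt):
    (o1,d1),(o2,d2)=ray("scene",ps),ray("top",pt)
    k=np.linalg.lstsq(np.c_[d1,-d2],o2-o1,rcond=None)[0]
    a,b=o1+k[0]*d1,o2+k[1]*d2;return (a+b)/2,np.linalg.norm(a-b)
def px(n,X):
    c=C[n];q=c["mtx"]@(c["R"]@np.asarray(X,float)+c["t"]);return q[:2]/q[2]
def blobs(mask,mn=4):
    n,l,s,c=cv2.connectedComponentsWithStats(mask.astype(np.uint8));return [(np.round(c[i],1),s[i,4]) for i in range(1,n) if s[i,4]>=mn]
E
python3 - <<'E'
from h import *
np.set_printoptions(precision=4,suppress=True)
s=cv2.imread("pics/s0.png");t=cv2.imread("pics/t0.png")
hs,ht=cv2.cvtColor(s,40),cv2.cvtColor(t,40)
def org(h):return (h[...,0]>10)&(h[...,0]<25)&(h[...,1]>140)&(h[...,2]>100)
m=org(hs);m[:,:330]=0;m[:180]=0;m[275:]=0;m[:,470:]=0;print("orange s",blobs(m,3))
m=org(ht);m[:,:60]=0;m[:,215:]=0;m[:170]=0;m[250:]=0;print("orange t",blobs(m,3))
blk=s.max(2)<45
b=blobs(blk[170:195,245:270]);print("grip s",[(c+[245,170],a) for c,a in b])
b=blobs((t.max(2)<50)[225:250,300:325]);print("grip t",[(c+[300,225],a) for c,a in b])
ys,xs=np.nonzero((t.max(2)<50)[228:248,304:318]);print(np.c_[xs+304,ys+228].mean(0),len(xs))
for z in(.016,):
  for p in((307,239),(302,216.6),(313,260.6)):print(p,onz("top",p,z))
print("grip",tri((257,182),(310.4,237.6)))
print("tip",tri((347,194.4),(198.6,214.6)), onz("top",(198.6,214.6),.253),onz("scene",(347,194.4),.253))
hook=tri((355,194),(192,213));print("hook",hook)
E
```

```text
orange s [(array([346.5, 194. ]), np.int32(6)), (array([448.2, 225.8]), np.int32(4)), (array([363.8, 227. ]), np.int32(10)), (array([410.8, 236. ]), np.int32(6)), (array([360.5, 250.2]), np.int32(10)), (array([410.2, 259.5]), np.int32(13))]
orange t [(array([131.6, 192.9]), np.int32(11)), (array([185.9, 199.6]), np.int32(11)), (array([127.2, 225. ]), np.int32(10)), (array([181.6, 231.6]), np.int32(13))]
grip s [(array([256.5, 180.9]), np.int32(24))]
grip t [(array([309.9, 237. ]), np.int32(24))]
[309.9167 236.9583] 24
(307, 239) [ 0.4983 -0.2742  0.016 ]
(302, 216.6) [ 0.5682 -0.2603  0.016 ]
(313, 260.6) [ 0.4313 -0.2911  0.016 ]
grip (array([ 0.499 , -0.2712,  0.2041]), np.float64(0.002570701955136537))
tip (array([0.5652, 0.0264, 0.2467]), np.float64(0.0014971162615231063)) [0.5648 0.0247 0.253 ] [0.5704 0.0265 0.253 ]
hook (array([0.5692, 0.0465, 0.255 ]), np.float64(0.009293436684762622))
```

```bash
python3 - <<'E'
from h import *
np.set_printoptions(precision=4,suppress=True)
A,B,C_,D=[onz("top",p,.02) for p in((131.6,192.9),(185.9,199.6),(127.2,225),(181.6,231.6))]
c=(A+B+C_+D)/4;v=(A+C_-B-D)[:2];u=(A+B-C_-D)[:2]
print("screws",A,B,C_,D,"centre",c,"len",np.linalg.norm(v)/2,np.linalg.norm(u)/2)
yy=v/np.linalg.norm(v);xx=np.array([yy[1],-yy[0]]);print("y",yy,"x",xx,u/np.linalg.norm(u),"yaw",np.arctan2(xx[1],xx[0]))
for th in(-.2,0,.1,.2):
  # hook: 150 out, 12 above pivot at level
  r=-.15*np.cos(th)-.012*np.sin(th)
  H=np.r_[c[:2]+yy*r,.22-.15*np.sin(th)+.012*np.cos(th)];print(th,"hook",H,px("scene",H),px("top",H))
T=np.r_[c[:2]-yy*.166*np.cos(.2),.22+.166*np.sin(.2)];print("tip pred",T)
print(tri((363.8,227),(185.9,199.6)) ,tri((360.5,250.2),(181.6,231.6)),tri((363.8,227),(181.6,231.6)))
E
```

```text
screws [0.6524 0.2686 0.02  ] [0.6281 0.0997 0.02  ] [0.5526 0.282  0.02  ] [0.5288 0.1136 0.02  ] centre [0.5905 0.191  0.02  ] len 0.17033983709291953 0.10040950378857687
y [0.1411 0.99  ] x [ 0.99   -0.1411] [ 0.9908 -0.1355] yaw -0.14160775810434276
-0.2 hook [0.57   0.0478 0.2616] [354.1898 192.9945] [189.2848 212.568 ]
0 hook [0.5693 0.0425 0.232 ] [351.3286 198.6528] [193.1716 213.5621]
0.1 hook [0.5692 0.0421 0.217 ] [350.6229 201.5757] [194.2506 213.9494]
0.2 hook [0.5694 0.0431 0.202 ] [350.394  204.5221] [194.7617 214.2612]
tip pred [0.5675 0.0299 0.253 ]
(array([0.6158, 0.0851, 0.1455]), np.float64(0.015321326148329584)) (array([ 0.5341,  0.13  , -0.1191]), np.float64(0.01917713452482991)) (array([0.5286, 0.1125, 0.0259]), np.float64(3.385335865653517e-05))
```

Steel pan: grip at about (0.499, -0.271), with pan yaw ≈ 0.22 rad from the stirrup legs. Stand yaw is ≈ -0.14 rad. The raised hook is predicted at (0.570, 0.047, 0.262), which agrees with its pixels (355,194) in scene. Moving above the grip now.

>>> carry_out(
  commands=[
    [[0, 0, -0.6, 0, 0, 0.0205], [0, 0, -0.6, 0, 0, 0.0205], [-0.61, -0.71, 0, 0, 0, 0], [-0.61, -0.71, 0, 0, 0, 0], [-0.61, -0.71, 0, 0, 0, 0], [-0.61, -0.71, 0, 0, 0, 0], [-0.61, -0.71, 0, 0, 0, 0], [-0.61, -0.71, 0, 0, 0, 0]],
  ],
  jaw=0.7,
  force=25,
)

```text
time: 0.77
ee_pos: [0.3665, -0.4519, 0.4521]
tool_rot: [0.781, -0.625, -0.0, -0.0]
contact_force: [0.6, -0.7, -0.5]
width: 0.0618
```

>>> carry_out(
  commands=[
    [[-0.61, -0.71, 0, 0, 0, 0], [-0.61, -0.71, 0, 0, 0, 0], [-0.61, -0.71, 0, 0, 0, 0], [-0.61, -0.71, 0, 0, 0, 0], [-0.4, -0.5, 0, 0, 0, 0], [0, 0, 0, 0, 0, 0], [0, 0, 0, 0, 0, 0]],
  ],
)

```text
time: 1.35
ee_pos: [0.4718, -0.3122, 0.4522]
tool_rot: [0.782, -0.623, -0.0, 0.0]
contact_force: [-1.1, -0.4, -0.3]
width: 0.0617
```

```bash
cat >> h.py <<'E'
from scipy.spatial.transform import Rotation as Ro
def st(goal=None,yaw=None):
    o=observe();R=Ro.from_quat(o["tool_rot"]).as_matrix()
    print("t %.2f"%o["time"],"tcp",np.round(o["ee_pos"],4),"yawx %.4f"%np.arctan2(R[1,0],R[0,0]),"z",np.round(R[:,2],3),"w %.4f"%o["width"],"F",np.round(o["contact_force"],2),"M",np.round(o["ft_torque"],3),"q6 %.2f"%o["joint_positions"][5])
    if goal is not None:print("shift/0.04",np.round(R.T@(np.array(goal)-o["ee_pos"])/.04,3))
    return o,R
E
python3 - <<'E'
from h import *
st((.499,-.271,.357))
a=snapshot("scene");b=snapshot("top")
print(tri((256.5,180.9),(309.9,237)))
c=lambda im,x,y:cv2.resize(im[y:y+75,x:x+100,::-1],(400,300),interpolation=2)
cv2.imwrite("pics/m1.png",np.hstack([c(a,210,150),c(b,260,195)]))
E
```

```text
t 1.35 tcp [ 0.4718 -0.3122  0.4522] yawx -1.3457 z [-0.001  0.    -1.   ] w 0.0617 F [-1.07 -0.37 -0.28] M [ 0.002  0.025 -0.006] q6 0.72
shift/0.04 [-0.851 -0.895  2.38 ]
(array([ 0.50063725, -0.27083767,  0.21157824]), np.float64(0.00030604502411149835))
```

View pics/m1.png

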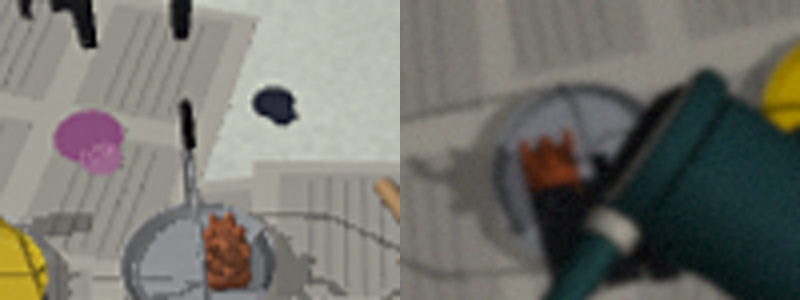

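The crop shows the fingers, at about (85,30) and (180,20), short of the grip at (187,125). Triangulated again, the grip is at (0.5005, -0.271, 0.2115), close to the 0.210 height it should have. Correcting the position next.

>>> carry_out(
  commands=[
    [[-0.44, -0.46, 0, 0, 0, 0], [-0.43, -0.46, 0, 0, 0, 0], [0, 0, 0, 0, 0, 0], [0, 0, 0, 0, 0, 0], [0, 0, 0, 0, 0, 0]],
  ],
)

```text
time: 1.87
ee_pos: [0.4988, -0.2725, 0.4526]
tool_rot: [0.781, -0.625, -0.0, 0.0]
contact_force: [0.5, 0.7, 0.4]
width: 0.062
```

```bash
python3 - <<'E'
from h import *
st((.5,-.271,.357))
E
```

```text
t 1.87 tcp [ 0.4988 -0.2725  0.4526] yawx -1.3499 z [-0.001 -0.001 -1.   ] w 0.0620 F [0.47 0.67 0.38] M [ 0.052 -0.007 -0.029] q6 0.81
shift/0.04 [-0.031 -0.04   2.389]
```

>>> carry_out(
  commands=[
    [[-0.03, -0.04, 0.4, 0, 0, 0], [0, 0, 0.4, 0, 0, 0], [0, 0, 0.4, 0, 0, 0], [0, 0, 0.4, 0, 0, 0], [0, 0, 0.4, 0, 0, 0], [0, 0, 0.39, 0, 0, 0], [0, 0, 0, 0, 0, 0], [0, 0, 0, 0, 0, 0]],
  ],
)

```text
time: 2.53
ee_pos: [0.4998, -0.2707, 0.3562]
tool_rot: [0.781, -0.625, -0.001, 0.0]
contact_force: [-0.8, 0.4, 0.4]
width: 0.0618
```

```bash
python3 - <<'E'
from h import *
st((.5,-.271,.357))
a=snapshot("scene")
cv2.imwrite("pics/m2.png",cv2.resize(a[130:220,210:330,::-1],(720,540),interpolation=2))
E
```

```text
t 2.53 tcp [ 0.4998 -0.2707  0.3562] yawx -1.3505 z [-0.002  0.001 -1.   ] w 0.0618 F [-0.84  0.39  0.36] M [ 0.015 -0.018 -0.035] q6 0.81
shift/0.04 [ 0.009 -0.003 -0.02 ]
```

View pics/m2.png

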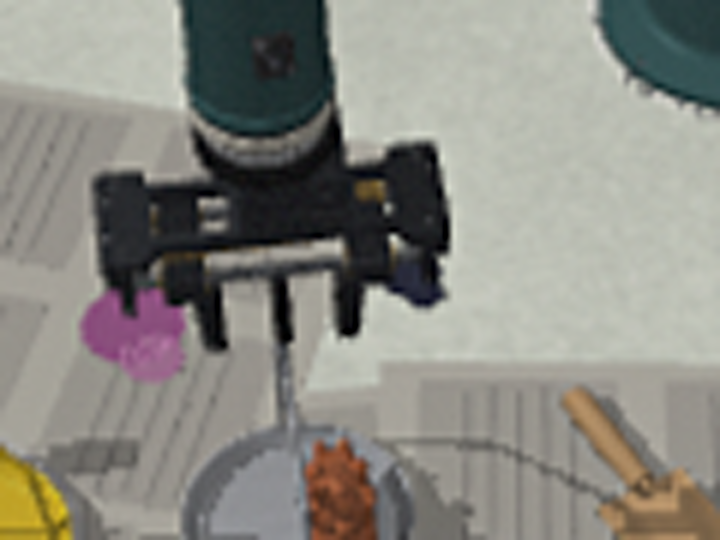

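The grip at (283,310) is centred between the two fingers at (213,310) and (348,300). Closing on it.

>>> carry_out(
  commands=[
    [[0, 0, 0, 0, 0, 0], [0, 0, 0, 0, 0, 0], [0, 0, 0, 0, 0, 0], [0, 0, 0, 0, 0, 0], [0, 0, 0, 0, 0, 0], [0, 0, 0, 0, 0, 0], [0, 0, 0, 0, 0, 0], [0, 0, 0, 0, 0, 0]],
  ],
  jaw=0,
  force=45,
)

```text
time: 3.25
ee_pos: [0.5008, -0.2696, 0.3571]
tool_rot: [0.781, -0.624, -0.0, -0.0]
contact_force: [-1.1, 2.4, 1.2]
width: 0.0105
```

>>> carry_out(
  commands=[
    [[0, 0, -0.05, 0, 0, 0], [0, 0, -0.1, 0, 0, 0], [0, 0, -0.15, 0, 0, 0], [0, 0, -0.2, 0, 0, 0], [0, 0, -0.3, 0, 0, 0], [0, 0, -0.3, 0, 0, 0], [0, 0, -0.3, 0, 0, 0], [0, 0, -0.3, 0, 0, 0]],
  ],
)

```text
time: 3.92
ee_pos: [0.5009, -0.2698, 0.4272]
tool_rot: [0.781, -0.624, 0.001, -0.0]
contact_force: [0.5, 0.6, -3.9]
width: 0.0097
```

```bash
python3 - <<'E'
from h import *
st()
E
```

```text
t 3.92 tcp [ 0.5009 -0.2698  0.4272] yawx -1.3488 z [ 0.001 -0.001 -1.   ] w 0.0097 F [ 0.49  0.57 -3.95] M [-0.042 -0.004  0.004] q6 0.81
```

Gripped at 9.7 mm opening, and the load reads about 4 N. Next: raise it, turn it to the stand's yaw, and go to a point outside the beam end.

>>> carry_out(
  commands=[
    [[0, 0, -0.25, 0, 0, 0.01], [0, 0, -0.25, 0, 0, 0.0145], [0, 0, -0.25, 0, 0, 0.0165], [0, 0, -0.25, 0, 0, 0.0165], [0, 0, -0.2, 0, 0, 0.0165], [0, 0, -0.2, 0, 0, 0.0165], [0, 0, -0.15, 0, 0, 0.0145], [0, 0, -0.05, 0, 0, 0.011]],
  ],
)

```text
time: 4.58
ee_pos: [0.5009, -0.2698, 0.492]
tool_rot: [-0.654, 0.756, -0.002, 0.001]
contact_force: [0.6, -0.7, -4.4]
width: 0.0095
```

>>> carry_out(
  commands=[
    [[-0.1, 0, 0, 0, 0, 0], [-0.2, -0.04, 0, 0, 0, 0], [-0.3, -0.04, 0, 0, 0, 0], [-0.3, -0.04, 0, 0, 0, 0], [-0.3, -0.04, 0, 0, 0, 0], [-0.3, -0.04, 0, 0, 0, 0], [-0.3, -0.04, 0, 0, 0, 0], [-0.3, -0.04, 0, 0, 0, 0]],
  ],
)

```text
time: 5.25
ee_pos: [0.5241, -0.1866, 0.489]
tool_rot: [-0.655, 0.755, 0.0, -0.0]
contact_force: [-0.4, -0.3, -3.5]
width: 0.0093
```

>>> carry_out(
  commands=[
    [[-0.3, -0.04, 0, 0, 0, 0], [-0.3, -0.04, 0, 0, 0, 0], [-0.3, -0.04, 0, 0, 0, 0], [-0.3, -0.04, 0, 0, 0, 0], [-0.25, -0.04, 0, 0, 0, 0], [-0.2, 0, 0, 0, 0, 0], [-0.1, 0, 0, 0, 0, 0], [0, 0, 0, 0, 0, 0]],
  ],
)

```text
time: 5.92
ee_pos: [0.5418, -0.1191, 0.4891]
tool_rot: [-0.655, 0.755, 0.0, 0.0]
contact_force: [-0.2, 0.2, -3.6]
width: 0.0097
```

```bash
python3 - <<'E'
from h import *
o,R=st((.57,.047,.491))
a=snapshot("scene");b=snapshot("top")
cv2.imwrite("pics/s3.png",a[...,::-1]);cv2.imwrite("pics/t3.png",b[...,::-1])
c=lambda im,x,y:cv2.resize(im[y:y+120,x:x+80,::-1],(400,600),interpolation=2)
cv2.imwrite("pics/m3.png",np.hstack([c(a,290,130),c(b,185,150)]))
P=o["ee_pos"]-[0,0,.191]
print("peak",px("scene",P),px("top",P),"dish",px("scene",P-[0,0,.166]))
E
```

```text
t 5.92 tcp [ 0.5418 -0.1191  0.4891] yawx -1.7121 z [-0.  0. -1.] w 0.0097 F [-0.22  0.18 -3.59] M [ 0.021  0.058 -0.003] q6 1.45
shift/0.04 [-4.211 -0.113 -0.047]
peak [301.6366233  175.31361535] [252.31325871 221.34436035] dish [300.26603198 207.85276067]
```

View pics/m3.png

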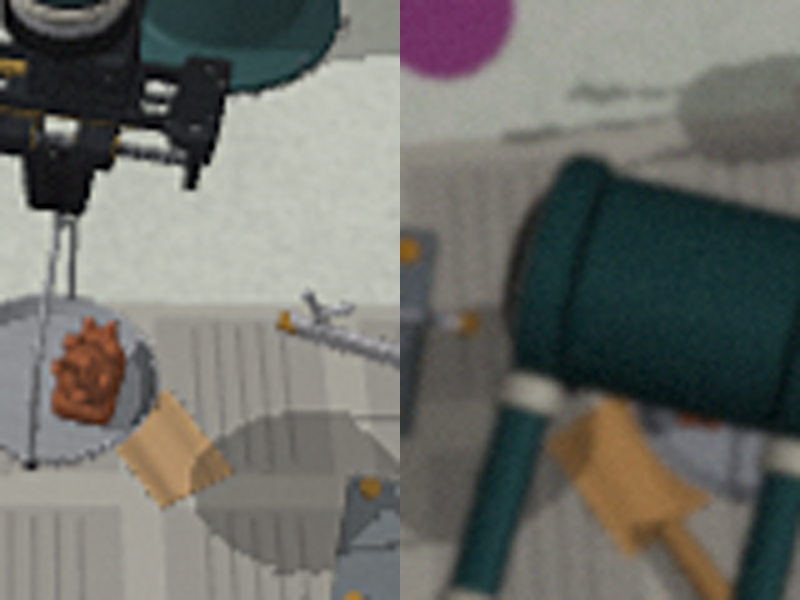

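The peak shows at scene (303,174) against a predicted (302,175). The hook's V bottom is at (355,193.6) against (354,193). The piece lies well in the pan. Moving in over the hook.

>>> carry_out(
  commands=[
    [[-0.1, 0, -0.05, 0, 0, 0], [-0.2, 0, 0, 0, 0, 0], [-0.3, -0.02, 0, 0, 0, 0], [-0.3, -0.02, 0, 0, 0, 0], [-0.3, -0.02, 0, 0, 0, 0], [-0.3, -0.02, 0, 0, 0, 0], [-0.3, -0.02, 0, 0, 0, 0], [-0.3, 0, 0, 0, 0, 0]],
  ],
)

```text
time: 6.68
ee_pos: [0.5578, -0.0359, 0.491]
tool_rot: [-0.655, 0.755, 0.0, 0.0]
contact_force: [0.4, -0.4, -4.0]
width: 0.0099
```

>>> carry_out(
  commands=[
    [[-0.3, 0, 0, 0, 0, 0], [-0.3, 0, 0, 0, 0, 0], [-0.3, 0, 0, 0, 0, 0], [-0.3, 0, 0, 0, 0, 0], [-0.25, 0, 0, 0, 0, 0], [-0.2, 0, 0, 0, 0, 0], [-0.1, 0, 0, 0, 0, 0], [0, 0, 0, 0, 0, 0]],
  ],
)

```text
time: 7.35
ee_pos: [0.5676, 0.0327, 0.4911]
tool_rot: [-0.655, 0.755, 0.0, 0.0]
contact_force: [-0.6, -0.8, -3.9]
width: 0.0096
```

```bash
python3 - <<'E'
from h import *
o,R=st((.57,.047,.491))
E
```

```text
t 7.35 tcp [0.5676 0.0327 0.4911] yawx -1.7122 z [-0.  0. -1.] w 0.0096 F [-0.64 -0.82 -3.87] M [0.034 0.044 0.017] q6 1.73
shift/0.04 [-0.362 -0.009  0.002]
```

>>> carry_out(
  commands=[
    [[-0.12, 0, 0, 0, 0, 0], [-0.12, 0, 0, 0, 0, 0], [-0.12, 0, 0, 0, 0, 0], [0, 0, 0, 0, 0, 0], [0, 0, 0, 0, 0, 0]],
  ],
)

```text
time: 7.77
ee_pos: [0.5695, 0.0461, 0.4911]
tool_rot: [-0.655, 0.756, -0.0, -0.0]
contact_force: [0.2, 0.1, -5.2]
width: 0.0098
```

```bash
python3 - <<'E'
from h import *
o,R=st((.57,.047,.491))
a=np.mean([snapshot("scene") for _ in range(4)],0).astype(np.uint8)
cv2.imwrite("pics/s4.png",a[...,::-1])
cv2.imwrite("pics/m4.png",cv2.resize(a[150:225,310:400,::-1],(720,600),interpolation=2))
P=o["ee_pos"]-[0,0,.191]
print("peak",px("scene",P),"crop",(px("scene",P)-[310,150]+.5)*8, "hook crop",(px("scene",(.57,.0478,.2616))-[310,150]+.5)*8)
E
```

```text
t 7.77 tcp [0.5695 0.0461 0.4911] yawx -1.7130 z [ 0. -0. -1.] w 0.0098 F [ 0.2   0.06 -5.17] M [ 0.066  0.026 -0.02 ] q6 1.75
shift/0.04 [-0.023 -0.008  0.004]
peak [355.22616528 184.75376348] crop [365.80932222 282.03010787] hook crop [357.48064182 347.79589259]
```

View pics/m4.png

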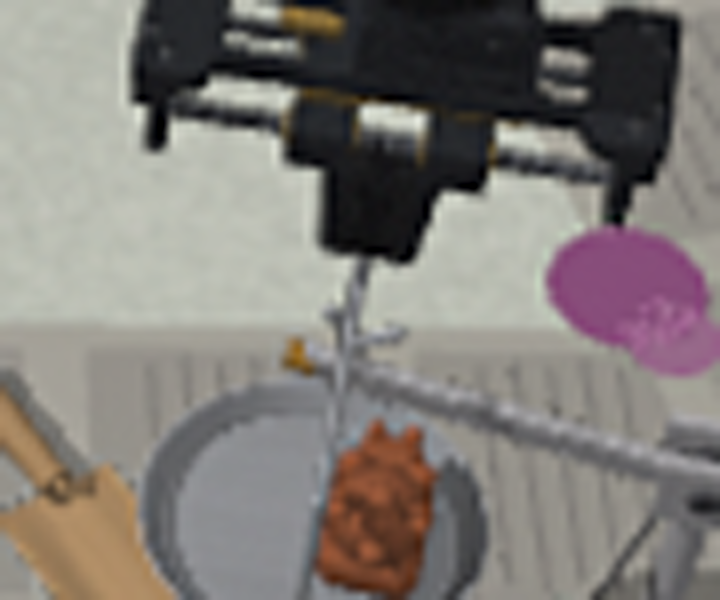

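The stirrup peak, at crop (363,278), is straight above the V, whose tips are at (333,315) and (403,330) and bottom at about (360,348). Next I average the wrench to get the load and its offset. That tells me how far the pan will tilt when free, so I can pre-tilt it.

```bash
cat >> h.py <<'E'
def avg(n=20):
    L=[]
    for _ in range(n):
        snapshot("scene");o=observe();L.append(np.r_[o["contact_force"],o["ft_torque"]])
    L=np.array(L);return L.mean(0),L.std(0)/np.sqrt(n)
E
python3 - <<'E'
from h import *
m,e=avg(24);print(np.round(m,3),np.round(e,3));st()
E
```

```text
[ 0.144  0.016 -4.004 -0.015  0.027  0.006] [0.095 0.103 0.114 0.006 0.006 0.007]
t 9.17 tcp [0.5695 0.0461 0.4911] yawx -1.7132 z [ 0. -0. -1.] w 0.0099 F [ 0.11 -0.21 -4.16] M [-0.012  0.024  0.051] q6 1.75
```

The load is 4.0 N, so the piece is ≈ 0.21 kg. The free-flight readings suggest a moment bias of about +0.027 N m. Corrected for that, the centre of mass is ≈ 11 mm towards +y, so the pan would hang tilted ≈ 0.08 rad. I pre-tilt it by that much about the peak.

>>> carry_out(
  commands=[
    [[-0.04, 0, 0, 0, 0.0025, 0], [-0.065, 0, 0, 0, 0.0045, 0], [-0.075, 0, 0, 0, 0.005, 0], [-0.075, 0, 0, 0, 0.005, 0], [-0.07, 0, 0, 0, 0.0045, 0], [-0.06, 0, 0, 0, 0.004, 0], [0, 0, 0, 0, 0, 0], [0, 0, 0, 0, 0, 0]],
  ],
)

```text
time: 9.83
ee_pos: [0.5717, 0.0618, 0.4905]
tool_rot: [-0.655, 0.755, -0.026, -0.03]
contact_force: [0.3, 0.1, -4.4]
width: 0.0091
```

```bash
cat >> h.py <<'E'
def peak():
    o,R=st();P=o["ee_pos"]+.191*R[:,2];print("peak",np.round(P,4));return o,R,P
E
python3 - <<'E'
from h import *
o,R,P=peak()
print("to above hook, tool units",np.round(R.T@(np.array([.570,.0475,.28])-P)/.04,3))
m,e=avg(16);print(np.round(m,3),np.round(e,3))
E
```

```text
t 9.83 tcp [0.5717 0.0618 0.4905] yawx -1.7124 z [-0.012 -0.079 -0.997] w 0.0091 F [ 0.34  0.08 -4.38] M [ 0.119  0.013 -0.009] q6 1.81
peak [0.5695 0.0466 0.3001]
to above hook, tool units [-0.063 -0.009  0.5  ]
[ 0.012 -0.082 -3.718  0.14   0.014  0.004] [0.11  0.128 0.1   0.008 0.005 0.005]
```

>>> carry_out(
  commands=[
    [[-0.008, -0.001, 0.0625, 0, 0, 0], [-0.008, -0.001, 0.0625, 0, 0, 0], [-0.008, -0.001, 0.0625, 0, 0, 0], [-0.008, -0.001, 0.0625, 0, 0, 0], [-0.008, -0.001, 0.0625, 0, 0, 0], [-0.008, -0.001, 0.0625, 0, 0, 0], [-0.008, -0.001, 0.06, 0, 0, 0], [-0.008, -0.001, 0.06, 0, 0, 0]],
  ],
)

```text
time: 11.3
ee_pos: [0.5721, 0.0622, 0.4703]
tool_rot: [-0.654, 0.755, -0.026, -0.03]
contact_force: [0.3, 0.5, -4.4]
width: 0.0097
```

>>> carry_out(
  commands=[
    [[-0.002, 0, 0.025, 0, 0, 0], [-0.002, 0, 0.025, 0, 0, 0], [-0.002, 0, 0.025, 0, 0, 0], [-0.002, 0, 0.025, 0, 0, 0], [-0.002, 0, 0.025, 0, 0, 0], [-0.002, 0, 0.025, 0, 0, 0], [-0.002, 0, 0.025, 0, 0, 0], [-0.002, 0, 0.025, 0, 0, 0]],
  ],
)

```text
time: 11.97
ee_pos: [0.5721, 0.0623, 0.463]
tool_rot: [-0.654, 0.755, -0.026, -0.03]
contact_force: [-1.0, 0.2, -1.1]
width: 0.01
```

```bash
python3 - <<'E'
from h import *
peak()
m,e=avg(6);print(np.round(m,3),np.round(e,3))
E
```

```text
t 11.97 tcp [0.5721 0.0623 0.463 ] yawx -1.7133 z [-0.011 -0.079 -0.997] w 0.0100 F [-1.03  0.17 -1.13] M [ 0.278  0.194 -0.024] q6 1.82
peak [0.57   0.0473 0.2726]
[-0.97   1.063 -2.197  0.333  0.164 -0.021] [0.182 0.18  0.122 0.01  0.015 0.012]
```

The hook already bears ≈ 1.8 N. The sideways force on the pan (-0.9 N in x, +1.0 N in y, confirmed by the moments) says it sits ~3 mm off the seat. I'll follow that force.

>>> carry_out(
  commands=[
    [[-0.007, 0.0095, 0, 0, 0, 0], [-0.007, 0.0095, 0, 0, 0, 0], [-0.007, 0.0095, 0, 0, 0, 0], [-0.007, 0.0095, 0, 0, 0, 0], [-0.007, 0.0095, 0, 0, 0, 0], [-0.007, 0.0095, 0, 0, 0, 0], [0, 0, 0, 0, 0, 0]],
  ],
)

```text
time: 12.85
ee_pos: [0.5703, 0.0642, 0.4626]
tool_rot: [-0.654, 0.755, -0.026, -0.03]
contact_force: [1.7, 0.1, -2.6]
width: 0.0095
```

```bash
python3 - <<'E'
from h import *
peak()
m,e=avg(8);print(np.round(m,3),np.round(e,3))
E
```

```text
t 12.85 tcp [0.5703 0.0642 0.4626] yawx -1.7132 z [-0.011 -0.079 -0.997] w 0.0095 F [ 1.67  0.07 -2.63] M [ 0.231 -0.263 -0.007] q6 1.82
peak [0.5683 0.0491 0.2722]
[ 1.697  0.795 -2.602  0.211 -0.355  0.03 ] [0.179 0.164 0.161 0.014 0.013 0.009]
```

>>> carry_out(
  commands=[
    [[0.002, 0, -0.025, 0, 0, 0], [0.002, 0, -0.025, 0, 0, 0], [0.002, 0, -0.025, 0, 0, 0], [-0.01, -0.01, 0, 0, 0, 0], [-0.01, -0.01, 0, 0, 0, 0], [0, 0, 0, 0, 0, 0]],
  ],
)

```text
time: 13.75
ee_pos: [0.571, 0.0649, 0.4652]
tool_rot: [-0.654, 0.755, -0.026, -0.031]
contact_force: [-0.0, 0.4, -3.8]
width: 0.0097
```

```bash
python3 - <<'E'
from h import *
peak()
m,e=avg(8);print(np.round(m,3),np.round(e,3))
E
```

```text
t 13.75 tcp [0.571  0.0649 0.4652] yawx -1.7132 z [-0.012 -0.079 -0.997] w 0.0097 F [-0.03  0.4  -3.76] M [ 0.141 -0.008 -0.016] q6 1.82
peak [0.5686 0.0497 0.2748]
[-0.026  0.091 -4.075  0.129 -0.026 -0.033] [0.186 0.09  0.105 0.009 0.011 0.011]
```

>>> carry_out(
  commands=[
    [[-0.002, 0, 0.025, 0, 0, 0], [-0.002, 0, 0.025, 0, 0, 0], [-0.002, 0, 0.025, 0, 0, 0], [-0.002, 0, 0.025, 0, 0, 0], [0, 0, 0, 0, 0, 0], [0, 0, 0, 0, 0, 0]],
  ],
)

```text
time: 14.65
ee_pos: [0.5711, 0.0649, 0.4614]
tool_rot: [-0.654, 0.755, -0.026, -0.03]
contact_force: [-0.0, -0.1, -3.8]
width: 0.0098
```

```bash
python3 - <<'E'
from h import *
peak()
m,e=avg(8);print(np.round(m,3),np.round(e,3))
E
```

```text
t 14.65 tcp [0.5711 0.0649 0.4614] yawx -1.7132 z [-0.011 -0.079 -0.997] w 0.0098 F [-0.05 -0.12 -3.84] M [ 0.172 -0.022 -0.007] q6 1.82
peak [0.5689 0.0498 0.271 ]
[ 0.257  0.257 -3.863  0.166 -0.065  0.026] [0.134 0.14  0.211 0.009 0.006 0.013]
```

>>> carry_out(
  commands=[
    [[-0.002, 0, 0.025, 0, 0, 0], [-0.002, 0, 0.025, 0, 0, 0], [0, 0, 0, 0, 0, 0], [0, 0, 0, 0, 0, 0]],
  ],
)

```text
time: 15.38
ee_pos: [0.5712, 0.0648, 0.4599]
tool_rot: [-0.654, 0.755, -0.027, -0.03]
contact_force: [0.7, -0.5, -0.8]
width: 0.0097
```

```bash
python3 - <<'E'
from h import *
peak()
m,e=avg(8);print(np.round(m,3),np.round(e,3))
E
```

```text
t 15.38 tcp [0.5712 0.0648 0.4599] yawx -1.7134 z [-0.01  -0.079 -0.997] w 0.0097 F [ 0.68 -0.55 -0.82] M [ 0.01  -0.144  0.009] q6 1.82
peak [0.5692 0.0496 0.2695]
[ 0.707 -0.776 -1.321 -0.101 -0.186  0.008] [0.096 0.202 0.169 0.018 0.014 0.012]
```

>>> carry_out(
  commands=[
    [[0.008, -0.006, 0, 0, 0, 0], [0.008, -0.006, 0, 0, 0, 0], [0.003, 0, 0.0125, 0, 0, 0], [0.003, 0, 0.0125, 0, 0, 0], [0.003, 0, 0.0125, 0, 0, 0], [0.003, 0, 0.0125, 0, 0, 0], [0, 0, 0, 0, 0, 0], [0, 0, 0, 0, 0, 0]],
  ],
)

```text
time: 16.45
ee_pos: [0.5713, 0.0637, 0.4574]
tool_rot: [-0.654, 0.755, -0.026, -0.03]
contact_force: [1.4, 1.4, -1.4]
width: 0.0094
```

```bash
python3 - <<'E'
from h import *
peak()
m,e=avg(8);print(np.round(m,3),np.round(e,3))
E
```

```text
t 16.45 tcp [0.5713 0.0637 0.4574] yawx -1.7132 z [-0.012 -0.079 -0.997] w 0.0094 F [ 1.36  1.43 -1.43] M [ 0.304 -0.155  0.04 ] q6 1.82
peak [0.5691 0.0486 0.267 ]
[ 0.738  1.656 -2.049  0.388 -0.091 -0.012] [0.145 0.155 0.202 0.014 0.008 0.007]
```

>>> carry_out(
  commands=[
    [[-0.01, -0.006, 0, 0, 0, 0], [-0.002, -0.003, 0.0125, 0, 0, 0], [0.002, 0, 0.0125, 0, 0, 0], [0.002, 0, 0.0125, 0, 0, 0], [0.002, 0, 0.0125, 0, 0, 0], [0, 0, 0, 0, 0, 0], [0, 0, 0, 0, 0, 0]],
  ],
)

```text
time: 17.43
ee_pos: [0.5716, 0.0634, 0.4554]
tool_rot: [-0.654, 0.755, -0.026, -0.031]
contact_force: [-1.0, -0.1, -1.1]
width: 0.0096
```

```bash
python3 - <<'E'
from h import *
peak()
m,e=avg(8);print(np.round(m,3),np.round(e,3))
E
```

```text
t 17.43 tcp [0.5716 0.0634 0.4554] yawx -1.7133 z [-0.012 -0.08  -0.997] w 0.0096 F [-1.01 -0.08 -1.1 ] M [-0.015  0.268 -0.037] q6 1.82
peak [0.5693 0.0482 0.265 ]
[-1.415 -0.662 -1.278 -0.029  0.3   -0.041] [0.186 0.11  0.244 0.013 0.011 0.01 ]
```

>>> carry_out(
  commands=[
    [[0.004, 0.004, 0.0165, 0, 0, 0], [0.003, 0.001, 0.0165, 0, 0, 0], [0.003, 0, 0.0165, 0, 0, 0], [0.003, 0, 0.0165, 0, 0, 0], [0.003, 0, 0.0165, 0, 0, 0], [0.003, 0, 0.0165, 0, 0, 0], [0.003, 0, 0.0165, 0, 0, 0], [0, 0, 0, 0, 0, 0]],
  ],
)

```text
time: 18.5
ee_pos: [0.5713, 0.0623, 0.4508]
tool_rot: [-0.654, 0.755, -0.026, -0.03]
contact_force: [-0.9, -1.9, -0.4]
width: 0.0096
```

```bash
python3 - <<'E'
from h import *
peak()
m,e=avg(8);print(np.round(m,3),np.round(e,3))
E
```

```text
t 18.50 tcp [0.5713 0.0623 0.4508] yawx -1.7133 z [-0.011 -0.079 -0.997] w 0.0096 F [-0.93 -1.92 -0.36] M [-0.182  0.186 -0.066] q6 1.82
peak [0.5692 0.0471 0.2604]
[-1.238 -1.5   -0.426 -0.219  0.254 -0.004] [0.181 0.18  0.179 0.008 0.009 0.005]
```

>>> carry_out(
  commands=[
    [[0.008, 0.004, 0, 0, 0, 0], [0.008, 0.004, 0.0125, 0, 0, 0], [0.008, 0, 0.0165, 0, 0, 0], [0.003, 0, 0.0165, 0, 0, 0], [0.003, 0, 0.0165, 0, 0, 0], [0.003, 0, 0.0165, 0, 0, 0], [0.003, 0, 0.0165, 0, 0, 0], [0, 0, 0, 0, 0, 0]],
  ],
)

```text
time: 19.57
ee_pos: [0.5709, 0.0609, 0.4472]
tool_rot: [-0.655, 0.755, -0.026, -0.03]
contact_force: [0.7, 2.3, -1.5]
width: 0.0096
```

```bash
python3 - <<'E'
from h import *
peak()
m,e=avg(8);print(np.round(m,3),np.round(e,3))
E
```

```text
t 19.57 tcp [0.5709 0.0609 0.4472] yawx -1.7132 z [-0.011 -0.079 -0.997] w 0.0096 F [ 0.68  2.35 -1.5 ] M [ 0.446 -0.232  0.042] q6 1.82
peak [0.5688 0.0459 0.2568]
[ 1.48   2.538 -0.955  0.543 -0.254  0.033] [0.212 0.249 0.18  0.018 0.016 0.014]
```

>>> carry_out(
  commands=[
    [[-0.007, -0.002, 0, 0, 0, 0], [-0.007, -0.002, 0.006, 0, 0, 0], [0.003, 0, 0.0165, 0, 0, 0], [0.002, 0, 0.0165, 0, 0, 0], [0.002, 0, 0.0165, 0, 0, 0], [0.002, 0, 0.0165, 0, 0, 0], [0, 0, 0, 0, 0, 0], [0, 0, 0, 0, 0, 0]],
  ],
)

```text
time: 20.63
ee_pos: [0.5709, 0.0605, 0.4444]
tool_rot: [-0.654, 0.755, -0.026, -0.03]
contact_force: [1.3, 1.9, -0.6]
width: 0.0099
```

```bash
python3 - <<'E'
from h import *
peak()
m,e=avg(8);print(np.round(m,3),np.round(e,3))
E
```

```text
t 20.63 tcp [0.5709 0.0605 0.4444] yawx -1.7133 z [-0.011 -0.079 -0.997] w 0.0099 F [ 1.34  1.91 -0.56] M [ 0.351 -0.244  0.02 ] q6 1.82
peak [0.5687 0.0453 0.254 ]
[ 1.38   1.088 -0.699  0.263 -0.182  0.013] [0.121 0.212 0.099 0.014 0.011 0.013]
```

>>> carry_out(
  commands=[
    [[-0.002, -0.003, 0.016, 0, 0, 0], [-0.001, 0, 0.016, 0, 0, 0], [-0.001, 0, 0.016, 0, 0, 0], [0, 0, 0.016, 0, 0, 0], [0, 0, 0.016, 0, 0, 0], [0.001, 0, 0.016, 0, 0, 0], [0.002, 0, 0.016, 0, 0, 0], [0, 0, 0, 0, 0, 0]],
  ],
)

```text
time: 21.7
ee_pos: [0.5709, 0.06, 0.4398]
tool_rot: [-0.654, 0.755, -0.026, -0.031]
contact_force: [0.1, -0.8, 0.1]
width: 0.0092
```

```bash
python3 - <<'E'
from h import *
peak()
m,e=avg(8);print(np.round(m,3),np.round(e,3))
E
```

```text
t 21.70 tcp [0.5709 0.06   0.4398] yawx -1.7133 z [-0.012 -0.08  -0.997] w 0.0092 F [ 0.14 -0.75  0.07] M [-0.35   0.018 -0.007] q6 1.82
peak [0.5687 0.0448 0.2494]
[-0.034 -2.843  0.875 -0.451  0.061  0.026] [0.229 0.28  0.163 0.023 0.009 0.011]
```

>>> carry_out(
  commands=[
    [[0.005, 0, 0, 0, 0, 0], [0.005, 0, 0, 0, 0, 0], [0, 0, 0, 0, 0, 0]],
  ],
)

```text
time: 22.35
ee_pos: [0.5709, 0.06, 0.44]
tool_rot: [-0.654, 0.755, -0.026, -0.03]
contact_force: [-0.8, -2.2, 2.4]
width: 0.0095
```

```bash
python3 - <<'E'
from h import *
peak()
m,e=avg(8);print(np.round(m,3),np.round(e,3))
a=snapshot("scene");cv2.imwrite("pics/s5.png",a[...,::-1])
cv2.imwrite("pics/m5.png",cv2.resize(a[150:250,320:440,::-1],(720,600),interpolation=2))
E
```

```text
t 22.35 tcp [0.5709 0.06   0.44  ] yawx -1.7132 z [-0.011 -0.079 -0.997] w 0.0095 F [-0.8  -2.23  2.38] M [-0.407  0.057 -0.012] q6 1.82
peak [0.5688 0.0449 0.2496]
[-3.250e-01 -2.113e+00  6.360e-01 -3.880e-01  6.200e-02 -1.000e-03] [0.122 0.152 0.192 0.011 0.007 0.01 ]
```

View pics/m5.png

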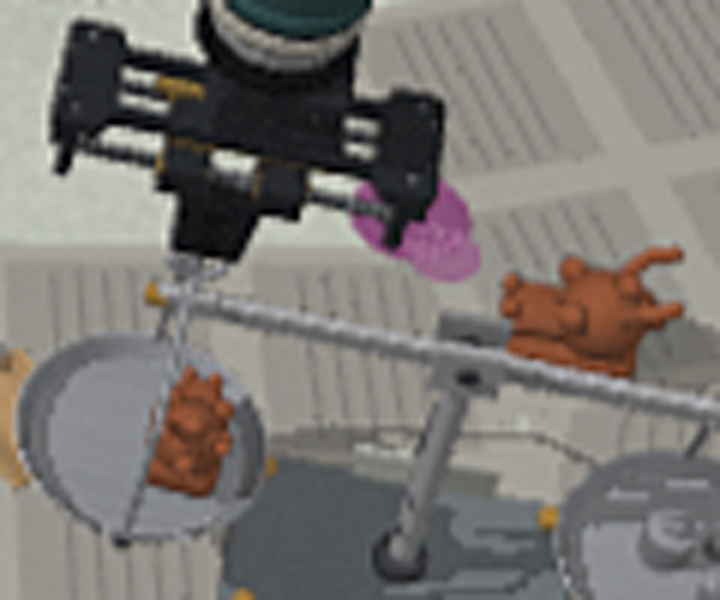

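The picture shows the stirrup in the V at (200,265), the beam less tilted, and the piece in place. Some -y side load remains, so I ease that off.

>>> carry_out(
  commands=[
    [[0.008, 0, 0, 0, 0, 0], [0.006, 0, 0, 0, 0, 0], [0, 0, 0, 0, 0, 0]],
  ],
)

```text
time: 23.05
ee_pos: [0.5709, 0.0596, 0.44]
tool_rot: [-0.654, 0.755, -0.026, -0.03]
contact_force: [0.5, -0.7, 0.8]
width: 0.0099
```

```bash
python3 - <<'E'
from h import *
peak()
m,e=avg(8);print(np.round(m,3),np.round(e,3))
E
```

```text
t 23.05 tcp [0.5709 0.0596 0.44  ] yawx -1.7132 z [-0.011 -0.078 -0.997] w 0.0099 F [ 0.54 -0.68  0.77] M [ 0.012  0.082 -0.012] q6 1.82
peak [0.5687 0.0447 0.2496]
[ 0.368  0.412  0.155  0.121  0.003 -0.004] [0.103 0.357 0.155 0.027 0.004 0.006]
```

The hook now carries everything: residual force ≈ (0.4, 0.4, 0.15) N and small moments. Releasing in stages, grip force first.

>>> carry_out(
  commands=[
    [[0, 0, 0, 0, 0, 0], [0, 0, 0, 0, 0, 0], [0, 0, 0, 0, 0, 0], [0, 0, 0, 0, 0, 0]],
  ],
  force=20,
)

```text
time: 23.78
ee_pos: [0.5709, 0.0595, 0.44]
tool_rot: [-0.654, 0.755, -0.026, -0.03]
contact_force: [-0.3, 1.3, -0.4]
width: 0.0099
```

>>> carry_out(
  commands=[
    [[0, 0, 0, 0, 0, 0], [0, 0, 0, 0, 0, 0], [0, 0, 0, 0, 0, 0], [0, 0, 0, 0, 0, 0]],
  ],
  force=8,
)

```text
time: 24.12
ee_pos: [0.5709, 0.0594, 0.44]
tool_rot: [-0.654, 0.755, -0.026, -0.03]
contact_force: [0.3, 1.3, -0.0]
width: 0.0099
```

```bash
python3 - <<'E'
from h import *
peak()
m,e=avg(10);print(np.round(m,3),np.round(e,3))
E
```

```text
t 24.12 tcp [0.5709 0.0594 0.44  ] yawx -1.7133 z [-0.011 -0.079 -0.997] w 0.0099 F [ 0.32  1.33 -0.03] M [ 0.422 -0.104 -0.026] q6 1.82
peak [0.5687 0.0444 0.2496]
[ 0.782  1.958 -0.509  0.483 -0.088  0.019] [0.085 0.157 0.197 0.008 0.006 0.01 ]
```

>>> carry_out(
  commands=[
    [[-0.004, -0.002, 0, 0, 0, 0], [-0.003, 0, 0, 0, 0, 0], [0, 0, 0, 0, 0, 0], [0, 0, 0, 0, 0, 0], [0, 0, 0, 0, 0, 0], [0, 0, 0, 0, 0, 0]],
  ],
)

```text
time: 25.12
ee_pos: [0.5709, 0.0596, 0.44]
tool_rot: [-0.654, 0.755, -0.026, -0.03]
contact_force: [-0.1, 1.8, -0.3]
width: 0.0096
```

```bash
python3 - <<'E'
from h import *
peak()
m,e=avg(10);print(np.round(m,3),np.round(e,3))
E
```

```text
t 25.12 tcp [0.5709 0.0596 0.44  ] yawx -1.7133 z [-0.011 -0.079 -0.997] w 0.0096 F [-0.07  1.82 -0.27] M [0.384 0.022 0.046] q6 1.82
peak [0.5688 0.0444 0.2496]
[-0.198  1.717 -0.199  0.365 -0.    -0.003] [0.147 0.115 0.13  0.007 0.01  0.006]
```

Continue the same correction.

>>> carry_out(
  commands=[
    [[-0.004, 0, 0, 0, 0, 0], [-0.003, 0, 0, 0, 0, 0], [0, 0, 0, 0, 0, 0], [0, 0, 0, 0, 0, 0], [0, 0, 0, 0, 0, 0], [0, 0, 0, 0, 0, 0]],
  ],
)

```text
time: 26.12
ee_pos: [0.571, 0.0598, 0.44]
tool_rot: [-0.654, 0.755, -0.026, -0.03]
contact_force: [-1.6, -0.4, -0.2]
width: 0.0099
```

```bash
python3 - <<'E'
from h import *
peak()
m,e=avg(10);print(np.round(m,3),np.round(e,3))
E
```

```text
t 26.12 tcp [0.571  0.0598 0.44  ] yawx -1.7133 z [-0.012 -0.08  -0.997] w 0.0099 F [-1.61 -0.36 -0.24] M [0.049 0.118 0.011] q6 1.82
peak [0.5688 0.0446 0.2496]
[-0.473 -0.604  0.004 -0.018  0.111 -0.012] [0.117 0.223 0.145 0.013 0.008 0.01 ]
```

Side loads are down to about 0.5 N. Now the grip goes to 3 N, then the jaws open in steps of a few tenths of a millimetre.

>>> carry_out(
  commands=[
    [[0, 0.002, 0, 0, 0, 0], [0.001, 0, 0, 0, 0, 0], [0, 0, 0, 0, 0, 0], [0, 0, 0, 0, 0, 0], [0, 0, 0, 0, 0, 0], [0, 0, 0, 0, 0, 0]],
  ],
  force=3,
)

```text
time: 27.12
ee_pos: [0.571, 0.0598, 0.44]
tool_rot: [-0.654, 0.755, -0.026, -0.03]
contact_force: [0.3, -0.4, 1.1]
width: 0.0098
```

>>> carry_out(
  commands=[
    [[0, 0, 0, 0, 0, 0], [0, 0, 0, 0, 0, 0], [0, 0, 0, 0, 0, 0], [0, 0, 0, 0, 0, 0], [0, 0, 0, 0, 0, 0], [0, 0, 0, 0, 0, 0]],
  ],
  jaw=0.117,
)

```text
time: 27.62
ee_pos: [0.5709, 0.06, 0.44]
tool_rot: [-0.654, 0.755, -0.026, -0.03]
contact_force: [-0.2, -0.8, 0.9]
width: 0.0106
```

```bash
python3 - <<'E'
from h import *
peak()
m,e=avg(10);print(np.round(m,3),np.round(e,3))
E
```

```text
t 27.62 tcp [0.5709 0.06   0.44  ] yawx -1.7132 z [-0.011 -0.079 -0.997] w 0.0106 F [-0.17 -0.8   0.92] M [ 0.133 -0.005  0.011] q6 1.82
peak [0.5688 0.0449 0.2496]
[-0.242  0.161 -0.395  0.101  0.002  0.009] [0.185 0.131 0.145 0.01  0.011 0.011]
```

>>> carry_out(
  commands=[
    [[0, 0, 0, 0, 0, 0], [0, 0, 0, 0, 0, 0], [0, 0, 0, 0, 0, 0], [0, 0, 0, 0, 0, 0], [0, 0, 0, 0, 0, 0], [0, 0, 0, 0, 0, 0]],
  ],
  jaw=0.128,
)

```text
time: 28.62
ee_pos: [0.5709, 0.0599, 0.44]
tool_rot: [-0.654, 0.755, -0.026, -0.03]
contact_force: [-0.1, -0.1, -0.4]
width: 0.0114
```

>>> carry_out(
  commands=[
    [[0, 0, 0, 0, 0, 0], [0, 0, 0, 0, 0, 0], [0, 0, 0, 0, 0, 0], [0, 0, 0, 0, 0, 0], [0, 0, 0, 0, 0, 0], [0, 0, 0, 0, 0, 0]],
  ],
  jaw=0.14,
)

```text
time: 29.12
ee_pos: [0.5709, 0.0598, 0.44]
tool_rot: [-0.654, 0.755, -0.026, -0.03]
contact_force: [0.2, -0.8, -0.8]
width: 0.0123
```

```bash
python3 - <<'E'
from h import *
peak()
m,e=avg(10);print(np.round(m,3),np.round(e,3))
E
```

```text
t 29.12 tcp [0.5709 0.0598 0.44  ] yawx -1.7133 z [-0.011 -0.079 -0.997] w 0.0123 F [ 0.19 -0.78 -0.77] M [ 0.064 -0.012  0.016] q6 1.82
peak [0.5688 0.0447 0.2496]Traceback (most recent call last):
  File "<stdin>", line 3, in <module>
  File "h.py", line 25, in avg
    snapshot("scene");o=observe();L.append(np.r_[o["contact_force"],o["ft_torque"]])
    ~~~~~~~~^^^^^^^^^
ValueError: 200 camera calls are used up
```

Camera calls are used up, so I finish by feel. The last moments are at the baseline, which means the fingers are nearly unloaded. I keep opening slowly.

>>> carry_out(
  commands=[
    [[0, 0, 0, 0, 0, 0], [0, 0, 0, 0, 0, 0], [0, 0, 0, 0, 0, 0], [0, 0, 0, 0, 0, 0], [0, 0, 0, 0, 0, 0], [0, 0, 0, 0, 0, 0]],
  ],
  jaw=0.16,
)

```text
time: 29.92
ee_pos: [0.5709, 0.0599, 0.44]
tool_rot: [-0.654, 0.755, -0.026, -0.03]
contact_force: [-0.2, -0.3, 0.3]
width: 0.0138
```

>>> carry_out(
  commands=[
    [[0, 0, 0, 0, 0, 0], [0, 0, 0, 0, 0, 0], [0, 0, 0, 0, 0, 0], [0, 0, 0, 0, 0, 0], [0, 0, 0, 0, 0, 0], [0, 0, 0, 0, 0, 0]],
  ],
  jaw=0.19,
)

```text
time: 30.42
ee_pos: [0.5709, 0.0599, 0.44]
tool_rot: [-0.654, 0.755, -0.026, -0.03]
contact_force: [-0.5, -0.6, -0.3]
width: 0.0168
```

>>> carry_out(
  commands=[
    [[0, 0, 0, 0, 0, 0], [0, 0, 0, 0, 0, 0], [0, 0, 0, 0, 0, 0], [0, 0, 0, 0, 0, 0], [0, 0, 0, 0, 0, 0], [0, 0, 0, 0, 0, 0]],
  ],
  jaw=0.26,
)

```text
time: 30.92
ee_pos: [0.5709, 0.0599, 0.44]
tool_rot: [-0.654, 0.755, -0.026, -0.03]
contact_force: [0.6, 0.2, -0.6]
width: 0.0228
```

>>> carry_out(
  commands=[
    [[0, 0, 0, 0, 0, 0], [0, 0, 0, 0, 0, 0], [0, 0, 0, 0, 0, 0], [0, 0, 0, 0, 0, 0], [0, 0, 0, 0, 0, 0], [0, 0, 0, 0, 0, 0], [0, 0, 0, 0, 0, 0], [0, 0, 0, 0, 0, 0]],
  ],
  jaw=0.6,
)

```text
time: 31.58
ee_pos: [0.5709, 0.0599, 0.4399]
tool_rot: [-0.654, 0.755, -0.026, -0.03]
contact_force: [1.3, 0.1, -0.7]
width: 0.0532
```

```bash
python3 -c "
from h import *
peak()"
```

```text
t 31.58 tcp [0.5709 0.0599 0.4399] yawx -1.7132 z [-0.011 -0.079 -0.997] w 0.0532 F [ 1.32  0.1  -0.68] M [ 0.083 -0.032  0.059] q6 1.82
peak [0.5688 0.0447 0.2496]
```

Retract along the tool axis, then wait for any leftover swing to die down.

>>> carry_out(
  commands=[
    [[0, 0, -0.15, 0, 0, 0], [0, 0, -0.3, 0, 0, 0], [0, 0, -0.4, 0, 0, 0], [0, 0, -0.4, 0, 0, 0], [0, 0, -0.4, 0, 0, 0], [0, 0, -0.4, 0, 0, 0], [0, 0, -0.4, 0, 0, 0], [0, 0, -0.2, 0, 0, 0]],
  ],
)

```text
time: 32.25
ee_pos: [0.5723, 0.0684, 0.5496]
tool_rot: [-0.654, 0.755, -0.028, -0.028]
contact_force: [-0.3, -0.4, 0.6]
width: 0.0527
```

>>> carry_out(
  commands=[
    [[0, 0, 0, 0, 0, 0], [0, 0, 0, 0, 0, 0], [0, 0, 0, 0, 0, 0], [0, 0, 0, 0, 0, 0], [0, 0, 0, 0, 0, 0], [0, 0, 0, 0, 0, 0], [0, 0, 0, 0, 0, 0], [0, 0, 0, 0, 0, 0]],
  ],
)

```text
time: 32.92
ee_pos: [0.5721, 0.0682, 0.5453]
tool_rot: [-0.654, 0.755, -0.026, -0.031]
contact_force: [0.2, -0.3, -0.1]
width: 0.0529
```

>>> carry_out(
  commands=[
    [[0, 0, 0, 0, 0, 0], [0, 0, 0, 0, 0, 0], [0, 0, 0, 0, 0, 0], [0, 0, 0, 0, 0, 0], [0, 0, 0, 0, 0, 0], [0, 0, 0, 0, 0, 0], [0, 0, 0, 0, 0, 0], [0, 0, 0, 0, 0, 0]],
  ],
)

```text
time: 33.58
ee_pos: [0.5721, 0.0683, 0.5457]
tool_rot: [-0.654, 0.755, -0.026, -0.03]
contact_force: [-0.4, -0.5, -0.3]
width: 0.0529
```

>>> carry_out(
  commands=[
    [[0, 0, 0, 0, 0, 0], [0, 0, 0, 0, 0, 0], [0, 0, 0, 0, 0, 0], [0, 0, 0, 0, 0, 0], [0, 0, 0, 0, 0, 0], [0, 0, 0, 0, 0, 0], [0, 0, 0, 0, 0, 0], [0, 0, 0, 0, 0, 0]],
  ],
)

```text
time: 34.25
ee_pos: [0.5721, 0.0683, 0.5456]
tool_rot: [-0.654, 0.755, -0.026, -0.03]
contact_force: [0.1, -0.5, 0.4]
width: 0.0526
```

>>> carry_out(
  commands=[
    [[0, 0, 0, 0, 0, 0], [0, 0, 0, 0, 0, 0], [0, 0, 0, 0, 0, 0], [0, 0, 0, 0, 0, 0], [0, 0, 0, 0, 0, 0], [0, 0, 0, 0, 0, 0], [0, 0, 0, 0, 0, 0], [0, 0, 0, 0, 0, 0]],
  ],
)

```text
time: 34.92
ee_pos: [0.5721, 0.0683, 0.5456]
tool_rot: [-0.654, 0.755, -0.026, -0.03]
contact_force: [0.3, -0.8, 0.1]
width: 0.0529
```

>>> carry_out(
  commands=[
    [[0, 0, 0, 0, 0, 0], [0, 0, 0, 0, 0, 0], [0, 0, 0, 0, 0, 0], [0, 0, 0, 0, 0, 0], [0, 0, 0, 0, 0, 0], [0, 0, 0, 0, 0, 0], [0, 0, 0, 0, 0, 0], [0, 0, 0, 0, 0, 0]],
  ],
)

```text
time: 35.58
ee_pos: [0.5721, 0.0683, 0.5457]
tool_rot: [-0.654, 0.755, -0.026, -0.03]
contact_force: [-0.3, -0.4, -0.5]
width: 0.053
```

```bash
python3 -c "
from h import *
peak()
print(finish_job())"
```

```text
t 35.58 tcp [0.5721 0.0683 0.5457] yawx -1.7132 z [-0.011 -0.079 -0.997] w 0.0530 F [-0.33 -0.4  -0.53] M [ 0.072 -0.015  0.034] q6 1.82
peak [0.57   0.0531 0.3553]
the job is handed in; nothing more can be done
None
```

I hung the steel pan with the clay piece in the empty hook, let go and handed the job in after about 36 s. I have no picture of it hanging free, because my force averaging used up all 200 camera calls during the release.

- **Pick-up:** I took the pan by its grip and turned it to the stand's direction. The load read about 4.0 N, so the piece weighs about 0.21 kg. I tilted the pan 0.08 rad beforehand so it would hang straight from its off-centre load.
- **Hanging:** I lowered it in small steps. At my first try it sat a few millimetres off, so I lifted it slightly, re-centred it by the side forces and lowered again. The hook then took the whole weight.
- **Release:** I cut the grip force in stages and then opened the jaws bit by bit.

**Last checks:**
- **Picture:** the last one, with the pan still held, showed the stirrup in the hook and the piece in place.
- **Release forces:** after the first small opening, the averaged forces were under 0.4 N on each axis. Later single readings were up to about 1.3 N, against noise of about 0.5 N.
- **Retracted:** the forces were near zero, with the fingers about 10 cm up.

**Not confirmed:**
- **Quiet hanging and beam speed:** I could not check either directly. I waited about 3 s after pulling away before handing in.
- **Side forces:** while lowering, they briefly reached 2 to 3 N because of friction in the hook. That is well below the 15 N limit.
- **Load offset:** the moment readings gave only a rough offset. The raw value suggested about 4 mm, and about 11 mm after correcting for sensor bias, so I used 11 mm.

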